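# Zero the draw gauge and hold the telescoping rod at its length mark

## Task

With the telescoping rod still fully home, take the stylus out of its holder, push the recessed zero button of the readout box all the way down with the stylus tip for a moment, and stand the stylus back in its holder. Then take the upright knob at the end of the rod and pull the rod out of its tube against the spring until its pointer stands over the slot in the mark block, and keep holding it there: the program finishes while the gripper still holds the rod out, still, at the mark. Leave the bottle, the beaker and the jar where they stand.

Things in the scene. Friction and masses are not known exactly. Their poses are not given: they have to be found in the camera images.
- stand: Fixed stand: grey base plate 130 x 350 x 10 mm, on it an aluminium tube of 26 mm diameter along the stand's y (axis 45 mm above the bench, black clamps up to 62 mm) and, on the +x side, a flat rail with ticks (24 mm wide, top at 22 mm). Origin on the bench under the tube axis, 5 mm inside the collar at the tube's mouth; +y is the way the rod comes out, z up.
- rod: Steel rod that slides out of the tube along stand +y, 0 to 130 mm (stop). At its end a 24 mm cube block (33 to 57 mm above the bench) with the knob on top and a flat pointer, 4 mm wide, out to x = 67 mm. Origin at bench level under the knob, stand y = 40 mm at home; axes as the stand's. Spring pull home: 3.6 N at home plus 0.06 N per mm pulled.
- rod_knob (a point): Middle of the grip of the rod's upright knob: a black vertical cylinder of 16 mm diameter from 57 to 105 mm above the bench; this point lies on its axis 85 mm above the bench.
- rod_pointer (a point): Underside of the pointer, on its centre line, 50 mm to stand +x of the knob's axis, 44 mm above the bench: the point that must come over the slot. It moves with the rod.
- mark: Length mark: black block 24 x 26 x 19 mm set on the rail at some place along it (fixed), with a slot 10 mm wide and 11 mm deep cut across its top along x, at the middle of its y length. Origin under its centre on the rail, 22 mm above the bench; axes as the stand's. The pointer passes 3 mm over it. Pull needed from home: 50 to 110 mm.
- readout: Fixed white readout box 110 (x) x 90 (y) x 45 mm high with a dark display on top. Origin on the bench under its centre, z up. In its top at x = -30 mm, y = 0 is a 15 mm wide bore with the zero button at its bottom.
- zero_button: Zero button: black disc of 11 mm diameter in the bore of the readout box. Origin at the centre of its top face, which stands 39 mm above the bench at rest, 6 mm below the top of the box. It goes down 5 mm, sprung: 1.2 N at first, 4.2 N at the bottom.
- holder: Fixed grey stylus holder, block 60 x 60 x 50 mm with a vertical hole of 15 mm diameter and 48 mm depth in the middle of its top. Origin on the bench under its centre.
- stylus: Metal stylus of about 60 g: thin shank of 6 mm diameter and 45 mm length below a flange (24 mm diameter, 5 mm thick), above it a round grip of 14 mm diameter and 65 mm length. Origin at the centre of the flange's underside, z towards the grip. It stands upright in the holder, flange on the holder's top (origin 50 mm above the bench, grip from 55 to 120 mm).
- stylus_tip (a point): Flat lower end of the stylus shank, 45 mm below the flange's underside.
- bottle: Bystander: white plastic bottle, 60 mm diameter, 150 mm high. Origin under its centre.
- beaker: Bystander: glass beaker, 56 mm diameter, 65 mm high. Origin under its centre.
- jar: Bystander: amber jar, 56 mm diameter, 60 mm high. Origin under its centre.

How it is judged:
By the outcome, as a careful person would: the job done as asked, in the order asked, and still so for the second after the job is handed in, while the arm keeps its last pose, push and grip.
It also fails if it takes over 64 s, if anything falls off the work surface, if the arm or the gripper's body presses on something with over 40 N, if the wrist force passes 120 N, or if a joint passes its speed limit or range.

## Robot

A 6-joint arm with a two-finger parallel gripper is mounted at the origin on the work surface. World frame = base frame: x ahead of the robot, y to its left, z up, the work surface at z = 0. Lengths are in mm, angles in rad, forces in N, time in s.
With the tool pointing down it reaches from about 350 to 875 mm from the base axis. Payload 4.2 kg.
Tool frame: the origin (TCP) lies midway between the tips of the shut fingers; the grasp point (between the pads) lies 19 mm behind it (arm.tcp_to_grasp is the distance from the TCP to the grasp point, in mm); z points along the fingers, y is the line along which they close (so a half turn about z gives the same grasp; the last joint's range is limited). The gripper opens to 85 mm and grips with 20 to 120 N. Pads are 22 mm wide; open, the fingers measure 114 mm over their backs; the gripper's body (76 mm by 85 mm) begins 54 mm behind the grasp point. The pads swing forward as they close: fully open they stand 13 mm farther back than shut.
Start: joints at [-0.959, 0.385, 0.008, 0, -1.194, -0.259], TCP at [215.968, -586.478, 210.512] pointing down, gripper open.
Joint ranges: [-3.14, 3.14], [-1.21, 2.06], [-1.07, 1.41], [-3.16, 2.05], [-2.99, -0.16], [-3.1, 3.1]. Speed limits (rad/s): [2.79, 2.79, 3.14, 3.14, 3.14, 3.14].

## Interface

Orientations are given as a unit quaternion [x, y, z, w].
In Python, from bench import arm, imaging, job, models gives the robot as it stands.
- The arm moves only by the tool arm_command, never from a script. Its argument "rows" is a list of rows, each an object with "grip": the opening, from 0 (shut) to 1 (fully open); "linear": the shift along the tool's x, y, z in mm, a list of three; "rot": the turn, a rotation vector about the tool's x, y, z in rad, a list of three. In form: [{"grip": grip, "linear": [tx, ty, tz], "rot": [rx, ry, rz]}, ...]. A call has 1 to 10 rows; each row is the pose to reach, as a shift and turn from the pose commanded when the call began, along the tool's axes at that moment; what a row does not reach only later rows make up. A row lasts 1/8 s, in which the tool goes at most 62.5 mm and 10.7 degrees, less where a joint would pass 70% of its speed; a pose out of reach is approached as far as the arm can. A call with a gripper value outside its range is refused whole. The fingers move at their own pace and stop on an object; the grip force is fixed at half the most. Time passes only in rows, so rows that repeat a pose let the fingers close. It gives the time, the measured TCP pose, the force, the opening and the grip force at its end, in the units of the state.
- arm.read_state(): the state, without advancing time (a new reading comes with each control period).
- imaging.get_image(name): name is "scene" or "top" or "wrist"; returns a dict with "frame" (420x560x3 uint8, red, green, blue), "fx", "fy", "cx", "cy" (pixels), "extrinsics" (4x4, takes a point from world to camera coordinates); the wrist camera has in their place "T_tool_cam" (4x4, takes a point from camera to tool coordinates, whose origin is the TCP and whose axes are the flange's). Camera axes: x right, y down, z forward; pixel columns grow to the right and rows downward; lengths in mm; the calibration is good to about 2 mm. A picture is of the moment at which its call begins: read the wrist's pose just before it. There is no depth.
- job.job_done(): hands the job in; it is judged then, once.
Trained networks look in a picture, given as the dict that the camera call returned (one of the last four; its "shot" number tells which), for a name from the list of things; names that differ only in an ending like _2 or _b are one class to them, and where a whole thing is asked for, a point or a joint stands for the part that bears it (a point fixed in the world has none). Each returns a list of dicts, best first, with "score" (0 to 1); they miss things now and then, are a little off and sometimes report something else, mostly with a low value. They report only what shows in the picture. A call takes as long as a camera call.
- models.spot_in(picture, query): "rect" ([left, top, right, bottom] in pixels, round what is visible of it).
- models.tip_of(picture, query): "pixel" ([column, row] in pixels: a listed point, or the origin of a listed thing).
The state is a dict: "clock": time; "joints": joint angles; "joint_vel": joint speeds; "joint_efforts": joint torques, N m; "position": TCP position; "ee_rot": TCP orientation; "contact_force": force on the tool from outside, world axes, zero at the start; "wrist_torque": the same for the moment, N m; "gripper_width": finger opening in mm; "grasp_force": force on a finger pad.
Only numpy, scipy, OpenCV 4.12 (cv2) and the standard library are available. Lean on these libraries where they do the work, as an engineer would, in place of code of your own. Each camera call takes 0.05 s, during which the arm holds its last target. There are 200 camera calls.

## Working session

There is one attempt and no reset: what is moved stays moved. The work goes in short steps, Python scripts to look and compute and a tool call to move; the robot and the scene stay as the last step left them, time stands still between calls to the robot, and variables do not carry over. Pictures are saved under pics/ and viewed, at most 10 in all, crops included, and the job is handed in when it is done.

Besides the shell and the picture viewer there is one more tool, called by a JSON object that holds its "method" and its "body". arm_command: Moves the arm, as the interface text tells. Its arguments: {"type":"object","properties":{"rows":{"type":"array"}},"required":["rows"]}

```bash
mkdir -p pics; cat > h.py <<'E'
import numpy as np, cv2, json
from scipy.spatial.transform import Rotation as R
from bench import arm, imaging, job, models
def ray(p,px):
    K=np.array([[p['fx'],0,p['cx']],[0,p['fy'],p['cy']],[0,0,1]])
    d=np.linalg.inv(K)@np.array([px[0],px[1],1.])
    if 'extrinsics' in p:
        E=np.array(p['extrinsics']); Rw=E[:3,:3].T; return -Rw@E[:3,3], Rw@d
    T=p['Twc']; return T[:3,3],T[:3,:3]@d
def atz(p,px,z):
    c,d=ray(p,px); return (c+d*(z-c[2])/d[2])
def proj(p,X):
    E=np.array(p['extrinsics']) if 'extrinsics' in p else np.linalg.inv(p['Twc'])
    q=E[:3,:3]@np.array(X)+E[:3,3]; return [p['fx']*q[0]/q[2]+p['cx'],p['fy']*q[1]/q[2]+p['cy']]
def tool():
    s=arm.read_state(); T=np.eye(4); T[:3,:3]=R.from_quat(s['ee_rot']).as_matrix(); T[:3,3]=s['position']; return T,s
def shot(n,save=None):
    T,s=tool(); p=imaging.get_image(n)
    if n=='wrist': p['Twc']=T@np.array(p['T_tool_cam'])
    if save: cv2.imwrite('pics/'+save,p['frame'][:,:,::-1])
    return p
def tri(a,pa,b,pb):
    c1,d1=ray(a,pa);c2,d2=ray(b,pb)
    A=np.stack([d1,-d2],1); t=np.linalg.lstsq(A,c2-c1,rcond=None)[0]
    x,y=c1+d1*t[0],c2+d2*t[1]; return (x+y)/2,np.linalg.norm(x-y)
E
python3 - <<'E'
from h import *
np.set_printoptions(precision=1,suppress=True)
a=shot('scene','s1.png');b=shot('top','t1.png')
Z=dict(stand=0,rod=0,rod_knob=85,rod_pointer=44,mark=22,readout=0,zero_button=39,holder=0,stylus=50,stylus_tip=5,bottle=0,beaker=0,jar=0)
for n,z in Z.items():
    for k,p in(('s',a),('t',b)):
        r=models.tip_of(p,n)[:2]
        print(n,k,[(round(q['score'],2),np.round(q['pixel']),atz(p,q['pixel'],z)) for q in r])
T,s=tool();print(T,s['clock'])
E
```

```text
stand s [(0.9, array([314., 189.]), array([529. , 145.8,   0. ]))]
stand t [(0.88, array([258., 233.]), array([524.7, 143.8,   0. ]))]
rod s [(0.86, array([326., 186.]), array([535. , 176.8,   0. ])), (0.73, array([239., 163.]), array([368.7,  23.5,   0. ]))]
rod t [(0.48, array([247., 230.]), array([534. , 176.8,   0. ]))]
rod_knob s []
rod_knob t [(0.52, array([240., 225.]), array([539.5, 187.8,  85. ]))]
rod_pointer s [(0.74, array([337., 192.]), array([591.8, 167.3,  44. ]))]
rod_pointer t [(0.48, array([250., 211.]), array([586.6, 164.7,  44. ])), (0.23, array([230., 206.]), array([598.2, 224.1,  44. ]))]
mark s [(0.51, array([314., 187.]), array([537.8, 139. ,  22. ]))]
mark t [(0.52, array([231., 206.]), array([601.1, 223.4,  22. ]))]
readout s [(0.63, array([149., 286.]), array([ 588.8, -298.9,    0. ]))]
readout t [(0.69, array([405., 210.]), array([ 596.1, -296.1,    0. ]))]
zero_button s []
zero_button t []
holder s [(0.61, array([141., 221.]), array([ 421.6, -256.2,    0. ]))]
holder t [(0.58, array([394., 271.]), array([ 414.9, -260.7,    0. ]))]
stylus s []
stylus t [(0.6, array([395., 272.]), array([ 412.8, -250.8,   50. ])), (0.47, array([239., 226.]), array([541.3, 193.1,  50. ]))]
stylus_tip s [(0.52, array([331., 163.]), array([481.4, 227. ,   5. ]))]
stylus_tip t []
bottle s [(0.93, array([276., 313.]), array([769.1, -92.5,   0. ]))]
bottle t [(0.97, array([330., 155.]), array([765.7, -71.9,   0. ])), (0.72, array([191., 288.]), array([360.7, 339.1,   0. ]))]
beaker s [(0.88, array([238., 160.]), array([359.2,  25.1,  -0. ]))]
beaker t [(0.56, array([294., 289.]), array([361.3,  35.6,   0. ]))]
jar s [(0.68, array([346., 122.]), array([373.5, 344.1,  -0. ]))]
jar t [(0.83, array([188., 285.]), array([366.7, 348.3,   0. ]))]
[[  -0.9   -0.3    0.   216. ]
 [  -0.3    0.9    0.  -586.5]
 [  -0.     0.    -1.   210.5]
 [   0.     0.     0.     1. ]] 1.4
```

```bash
python3 -c "
import cv2,numpy as np
t=cv2.imread('pics/t1.png');s=cv2.imread('pics/s1.png')
cv2.imwrite('pics/t1c.png',cv2.resize(t[150:330,160:450],None,fx=2.7,fy=2.7,interpolation=2))
cv2.imwrite('pics/s1c.png',cv2.resize(s,(800,600)))"
```

```text
(no output)
```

View pics/t1c.png

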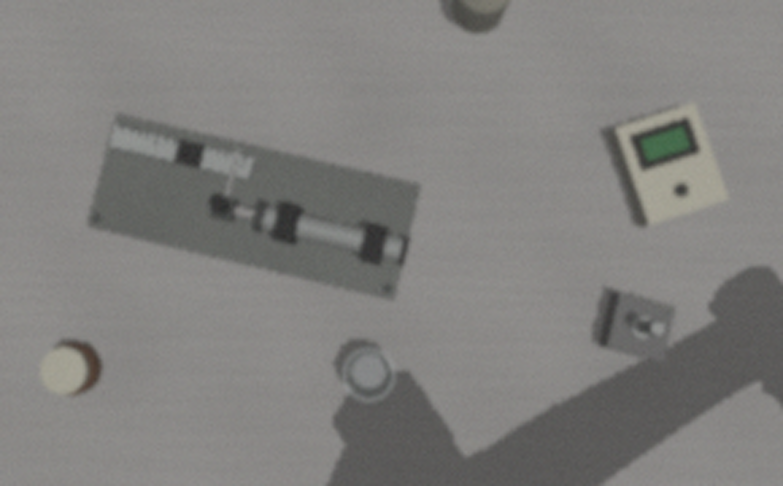

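View pics/s1c.png

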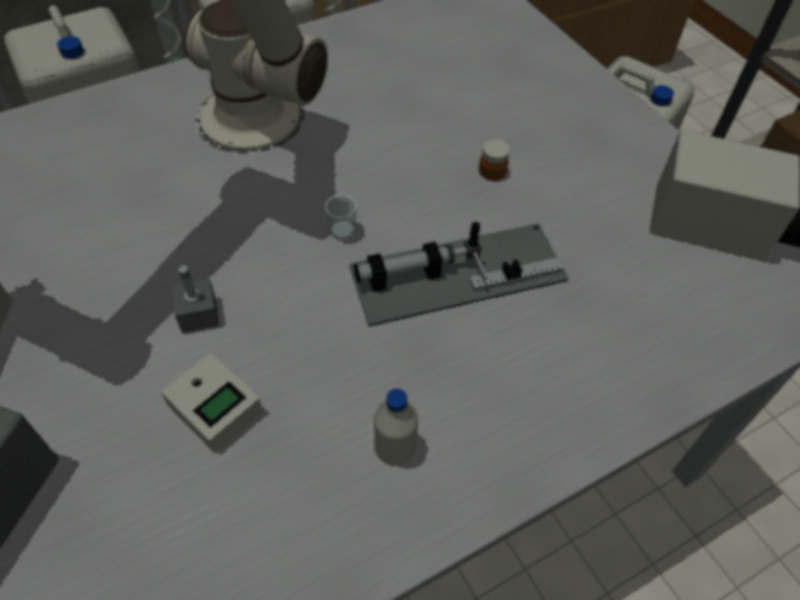

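The top view shows the readout button near pixel (412,220), the stylus at (403,271), the mark block at (230,207) and the knob at (242,226). Next I move above the holder and readout.

```bash
cat >> h.py <<'E'
def delta(target,yaw_y=None):
    """tool-frame shift to world target (TCP); optional rotation so that tool y lies along world angle yaw_y, tool straight down"""
    T,s=tool(); print('lin',np.round(T[:3,:3].T@(np.array(target)-T[:3,3]),1))
    if yaw_y is not None:
        best=None
        for k in(0,np.pi):
            y=np.array([np.cos(yaw_y+k),np.sin(yaw_y+k),0]);z=np.array([0,0,-1.]);x=np.cross(y,z)
            rv=R.from_matrix(T[:3,:3].T@np.stack([x,y,z],1)).as_rotvec(); print('rot',np.round(rv,3),'j6',round(s['joints'][5],2))
E
python3 - <<'E'
from h import *
np.set_printoptions(precision=3,suppress=True)
delta([440,-260,250],np.pi/2); T,s=tool();print(T)
p=shot('wrist');print(np.array(p['T_tool_cam']),p['fx'])
E
```

```text
lin [-323.   229.   -39.5]
rot [0.    0.    0.353] j6 -0.26
rot [-0.     0.    -2.789] j6 -0.26
[[  -0.938   -0.346    0.     215.988]
 [  -0.346    0.938    0.    -586.469]
 [  -0.       0.      -1.     210.498]
 [   0.       0.       0.       1.   ]]
[[   0.      -0.949   -0.317   81.799]
 [   1.       0.       0.       0.985]
 [  -0.      -0.317    0.949 -163.217]
 [   0.       0.       0.       1.   ]] 374.5357809632199
```

{"method": "arm_command", "body": {"rows": [{"grip": 1, "linear": [-50, 36, -20], "rot": [0, 0, 0.1]}, {"grip": 1, "linear": [-100, 72, -39.5], "rot": [0, 0, 0.2]}, {"grip": 1, "linear": [-150, 107, -39.5], "rot": [0, 0, 0.353]}, {"grip": 1, "linear": [-200, 142, -39.5], "rot": [0, 0, 0.353]}, {"grip": 1, "linear": [-250, 177, -39.5], "rot": [0, 0, 0.353]}, {"grip": 1, "linear": [-300, 212, -39.5], "rot": [0, 0, 0.353]}, {"grip": 1, "linear": [-323, 229, -39.5], "rot": [0, 0, 0.353]}, {"grip": 1, "linear": [-323, 229, -39.5], "rot": [0, 0, 0.353]}, {"grip": 1, "linear": [-323, 229, -39.5], "rot": [0, 0, 0.353]}]}}

```text
clock: 2.58
position: [439.7, -260.2, 250.0]
ee_rot: [0.0, 1.0, -0.0, -0.0]
contact_force: [-0.2, 0.3, 0.1]
gripper_width: 85.3
grasp_force: 0.0
```

```bash
cat > look.py <<'E'
from h import *
import sys
np.set_printoptions(precision=1,suppress=True)
p=shot('wrist',sys.argv[1])
T,s=tool();print(s['position'],s['clock'],s['contact_force'])
for a in sys.argv[2:]:
    n,z=a.split(':')
    print(n,[(round(q['score'],2),np.round(q['pixel']),atz(p,q['pixel'],float(z))) for q in models.tip_of(p,n)[:2]])
cv2.imwrite('pics/big_'+sys.argv[1],cv2.resize(p['frame'][:,:,::-1],(800,600)))
E
python3 look.py w1.png stylus:50 holder:0 zero_button:39 readout:0
```

```text
[ 439.5 -260.5  250. ] 2.625 [-0.3  0.2 -0.5]
stylus [(0.79, array([284., 146.]), array([ 416.2, -255. ,   50. ])), (0.59, array([283., 138.]), array([ 408.1, -255.9,   50. ]))]
holder [(0.71, array([283., 138.]), array([ 415.3, -255.9,    0. ]))]
zero_button [(0.75, array([556.,  89.]), array([363.4,   3.7,  39. ])), (0.59, array([242., 272.]), array([ 557.8, -301.5,   39. ]))]
readout [(0.83, array([252., 279.]), array([ 589.4, -293.6,    0. ]))]
```

View pics/big_w1.png

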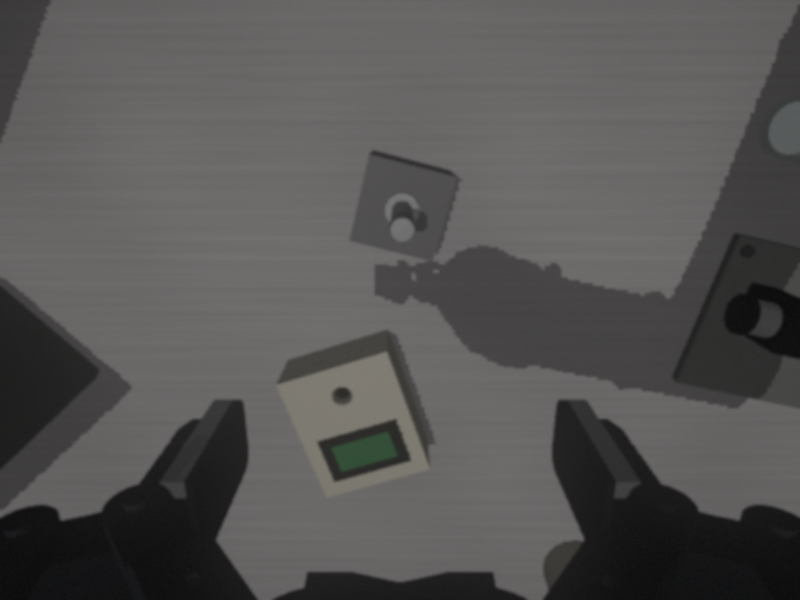

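The holder flange shows at (281,147), the grip top at (281,160) and the button bore at (239,277). The next script turns these into positions.

```bash
python3 - <<'E'
from h import *
np.set_printoptions(precision=1,suppress=True)
p=shot('wrist')
k=.7
for n,px,z in(('flange',(402,210),55),('griptop',(402,229),120),('bore',(342,396),45),('button',(343,394),39),('c',(277,383),45),('c',(388,351),45),('c',(430,468),45),('c',(327,497),45),('h',(373,154),50),('h',(459,178),50),('h',(433,262),50),('h',(350,241),50)):
    print(n,atz(p,(px[0]*k,px[1]*k),z))
delta([414,-256,160]);delta([414,-256,78])
E
```

```text
flange [ 415.9 -258.2   55. ]
griptop [ 415.8 -258.5  120. ]
bore [ 561.4 -304.6   45. ]
button [ 562.9 -304.5   39. ]
c [ 550.1 -354.    45. ]
c [ 523.4 -268.7   45. ]
c [ 627.2 -235.4   45. ]
c [ 655.5 -320.4   45. ]
h [ 379.8 -277.2   50. ]
h [ 395.4 -220.2   50. ]
h [ 453.2 -236.4   50. ]
h [ 438.1 -294.1   50. ]
lin [25.5  4.6 90. ]
lin [ 25.5   4.6 172. ]
```

{"method": "arm_command", "body": {"rows": [{"grip": 1, "linear": [24, 3, 50], "rot": [0, 0, 0]}, {"grip": 1, "linear": [24, 3, 90], "rot": [0, 0, 0]}, {"grip": 1, "linear": [24, 3, 130], "rot": [0, 0, 0]}, {"grip": 1, "linear": [24, 3, 172], "rot": [0, 0, 0]}, {"grip": 1, "linear": [24, 3, 172], "rot": [0, 0, 0]}, {"grip": 0, "linear": [24, 3, 172], "rot": [0, 0, 0]}, {"grip": 0, "linear": [24, 3, 172], "rot": [0, 0, 0]}, {"grip": 0, "linear": [24, 3, 172], "rot": [0, 0, 0]}, {"grip": 0, "linear": [24, 3, 172], "rot": [0, 0, 0]}, {"grip": 0, "linear": [24, 3, 172], "rot": [0, 0, 0]}]}}

```text
clock: 4.12
position: [416.5, -257.1, 78.8]
ee_rot: [-0.0, 1.0, -0.0, 0.001]
contact_force: [0.5, 0.6, 3.6]
gripper_width: 11.2
grasp_force: 58.5
```

{"method": "arm_command", "body": {"rows": [{"grip": 0, "linear": [0, 0, -20], "rot": [0, 0, 0]}, {"grip": 0, "linear": [0, 0, -50], "rot": [0, 0, 0]}, {"grip": 0, "linear": [0, 0, -80], "rot": [0, 0, 0]}, {"grip": 0, "linear": [0, 0, -80], "rot": [0, 0, 0]}, {"grip": 0, "linear": [0, 0, -80], "rot": [0, 0, 0]}]}}

```text
clock: 4.75
position: [415.2, -256.6, 157.1]
ee_rot: [0.0, 1.0, 0.0, -0.001]
contact_force: [-1.0, 0.6, -2.0]
gripper_width: 11.3
grasp_force: 58.6
```

```bash
python3 look.py w2.png stylus:130 stylus_tip:85 holder:0 readout:0 zero_button:39
```

```text
[ 415.  -256.6  156.8] 4.8 [ 0.2  0.4 -1. ]
stylus [(0.93, array([279., 236.]), array([ 413. , -255.8,  130. ])), (0.54, array([275., 181.]), array([ 381.8, -258. ,  130. ]))]
stylus_tip [(0.77, array([276., 211.]), array([ 413.7, -258. ,   85. ]))]
holder [(0.78, array([277., 178.]), array([ 412.4, -257.9,    0. ]))]
readout []
zero_button []
```

View pics/big_w2.png

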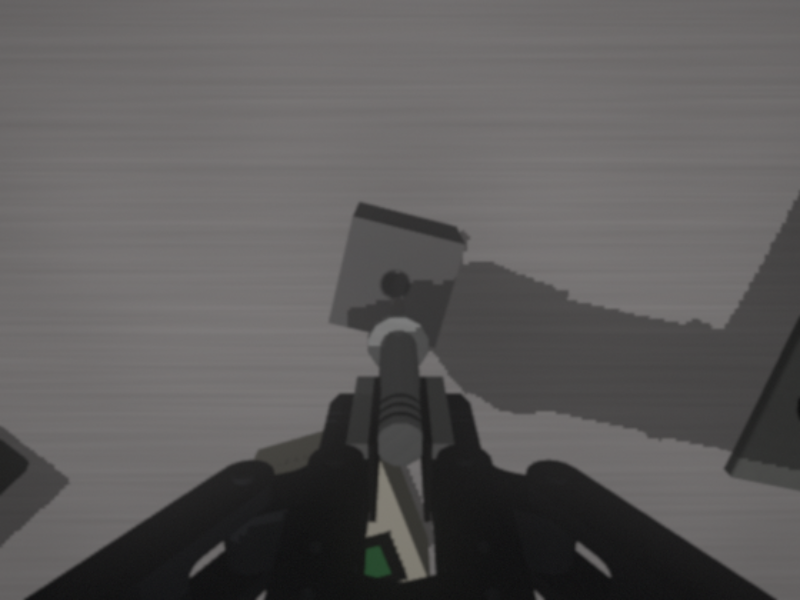

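{"method": "arm_command", "body": {"rows": [{"grip": 0, "linear": [-40, -13, 0], "rot": [0, 0, 0]}, {"grip": 0, "linear": [-85, -27, 0], "rot": [0, 0, 0]}, {"grip": 0, "linear": [-130, -42, 0], "rot": [0, 0, 0]}, {"grip": 0, "linear": [-145.5, -46.7, 15], "rot": [0, 0, 0]}, {"grip": 0, "linear": [-145.5, -46.7, 30], "rot": [0, 0, 0]}, {"grip": 0, "linear": [-145.5, -46.7, 30], "rot": [0, 0, 0]}, {"grip": 0, "linear": [-145.5, -46.7, 30], "rot": [0, 0, 0]}]}}

```text
clock: 5.92
position: [560.9, -303.7, 128.6]
ee_rot: [-0.0, 1.0, -0.0, 0.0]
contact_force: [-0.4, 0.9, -0.2]
gripper_width: 11.6
grasp_force: 58.6
```

```bash
python3 look.py w3.png stylus:100 stylus_tip:55 readout:0 zero_button:39
```

```text
[ 561.2 -303.7  129.1] 5.975 [-0.1  0.3 -0.2]
stylus [(0.83, array([280., 239.]), array([ 561.1, -302.8,  100. ])), (0.46, array([273., 210.]), array([ 544.3, -306.6,  100. ]))]
stylus_tip [(0.9, array([274., 212.]), array([ 560.9, -306.4,   55. ]))]
readout [(0.89, array([290., 222.]), array([ 589.3, -293.8,    0. ]))]
zero_button [(0.6, array([282., 203.]), array([ 560. , -301.5,   39. ]))]
```

View pics/big_w3.png

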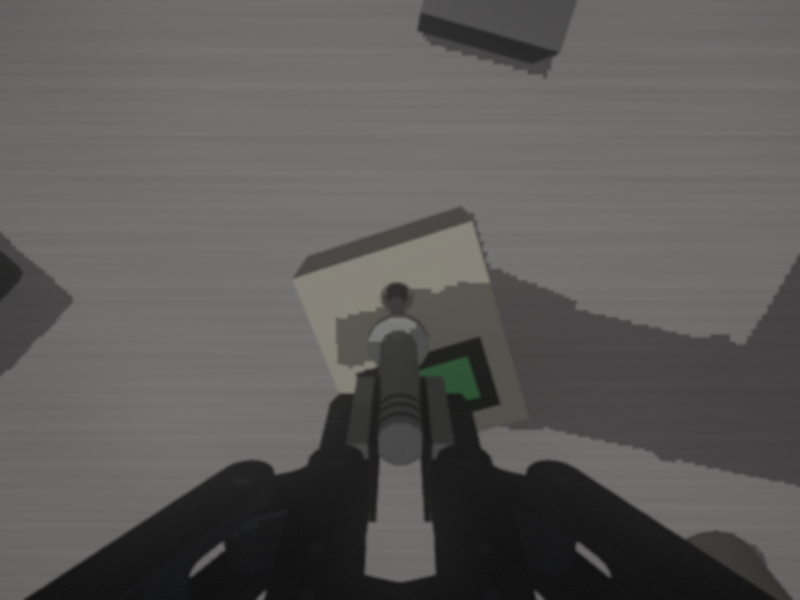

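The bore is at (397,296)/1.43 with the shank column aligned with it. I check the along-view offset numerically.

```bash
python3 - <<'E'
from h import *
np.set_printoptions(precision=1,suppress=True)
p=shot('wrist')
print('bore',atz(p,(397*.7,296*.7),45)); 
for x in(557,559,561,563): print(x,np.array(proj(p,[x,-304,55]))/.7,np.array(proj(p,[x,-304,45]))/.7)
f=p['frame'][180:225,255:300,::-1]
cv2.imwrite('pics/c3.png',cv2.resize(f,None,fx=12,fy=12,interpolation=2))
E
```

```text
bore [ 561.8 -304.1   45. ]
557 [397.2 293.1] [397.3 286.6]
559 [397.2 297.2] [397.3 290.6]
561 [397.2 301.2] [397.3 294.5]
563 [397.2 305.2] [397.3 298.4]
```

View pics/c3.png

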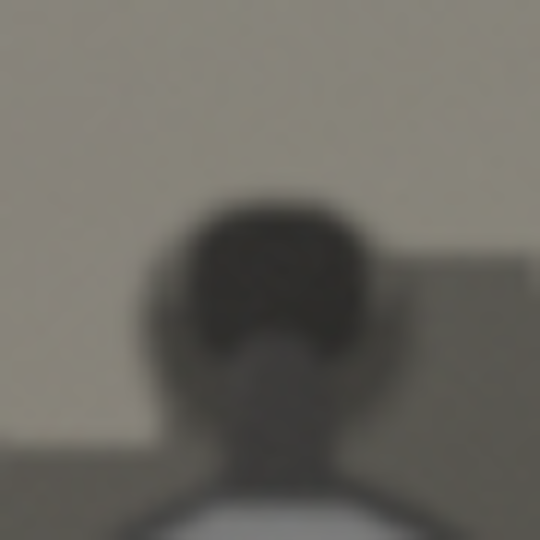

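The tip's near edge sits at row 207.5, giving a tip centre of about x=561.6. The bore centre is 561.8, so they are aligned and I press.

{"method": "arm_command", "body": {"rows": [{"grip": 0, "linear": [0, 0, 8], "rot": [0, 0, 0]}, {"grip": 0, "linear": [0, 0, 14], "rot": [0, 0, 0]}, {"grip": 0, "linear": [0, 0, 17], "rot": [0, 0, 0]}, {"grip": 0, "linear": [0, 0, 19], "rot": [0, 0, 0]}, {"grip": 0, "linear": [0, 0, 19], "rot": [0, 0, 0]}, {"grip": 0, "linear": [0, 0, 19], "rot": [0, 0, 0]}]}}

```text
clock: 6.98
position: [561.6, -303.7, 109.5]
ee_rot: [0.0, 1.0, -0.0, 0.0]
contact_force: [0.0, 0.9, 2.9]
gripper_width: 11.4
grasp_force: 58.9
```

{"method": "arm_command", "body": {"rows": [{"grip": 0, "linear": [0, 0, 1.5], "rot": [0, 0, 0]}, {"grip": 0, "linear": [0, 0, 3], "rot": [0, 0, 0]}, {"grip": 0, "linear": [0, 0, 3], "rot": [0, 0, 0]}, {"grip": 0, "linear": [0, 0, 3], "rot": [0, 0, 0]}]}}

```text
clock: 7.48
position: [562.2, -304.1, 107.5]
ee_rot: [-0.0, 1.0, -0.001, 0.001]
contact_force: [-0.3, 0.9, 7.9]
gripper_width: 11.3
grasp_force: 59.4
```

{"method": "arm_command", "body": {"rows": [{"grip": 0, "linear": [0, 0, 0.8], "rot": [0, 0, 0]}, {"grip": 0, "linear": [0, 0, 0.8], "rot": [0, 0, 0]}, {"grip": 0, "linear": [0, 0, 0.8], "rot": [0, 0, 0]}]}}

```text
clock: 7.85
position: [562.5, -304.2, 107.4]
ee_rot: [-0.0, 1.0, -0.001, 0.001]
contact_force: [-0.8, 2.0, 9.6]
gripper_width: 11.3
grasp_force: 59.6
```

{"method": "arm_command", "body": {"rows": [{"grip": 0, "linear": [0, 0, -25], "rot": [0, 0, 0]}, {"grip": 0, "linear": [0, 0, -52.8], "rot": [0, 0, 0]}, {"grip": 0, "linear": [40, 13, -52.8], "rot": [0, 0, 0]}, {"grip": 0, "linear": [85, 27, -52.8], "rot": [0, 0, 0]}, {"grip": 0, "linear": [130, 42, -52.8], "rot": [0, 0, 0]}, {"grip": 0, "linear": [145.5, 46.7, -30], "rot": [0, 0, 0]}, {"grip": 0, "linear": [145.5, 46.7, -22.8], "rot": [0, 0, 0]}, {"grip": 0, "linear": [145.5, 46.7, -22.8], "rot": [0, 0, 0]}, {"grip": 0, "linear": [145.5, 46.7, -22.8], "rot": [0, 0, 0]}]}}

```text
clock: 8.98
position: [417.4, -257.5, 128.3]
ee_rot: [-0.0, 1.0, -0.0, 0.0]
contact_force: [0.5, -0.1, -0.5]
gripper_width: 11.7
grasp_force: 58.7
```

```bash
python3 look.py w4.png stylus:100 stylus_tip:55 holder:0; python3 - <<'E'
import cv2
f=cv2.imread('pics/w4.png')[165:275,225:335]
cv2.imwrite('pics/c4.png',cv2.resize(f,None,fx=5,fy=5,interpolation=2))
E
```

```text
[ 417.2 -257.4  128.3] 9.025 [ 0.4 -0.1 -1.2]
stylus [(0.81, array([278., 239.]), array([ 417.4, -257.7,  100. ]))]
stylus_tip [(0.97, array([275., 211.]), array([ 416.4, -259.8,   55. ]))]
holder [(0.62, array([275., 186.]), array([ 414. , -260.2,    0. ]))]
```

View pics/c4.png

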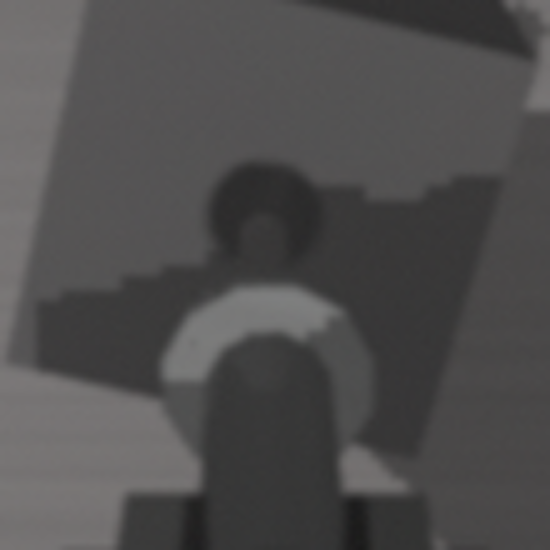

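The hole centre is at (278,208) and the tip lines up to about 0.5 mm, so I insert it.

{"method": "arm_command", "body": {"rows": [{"grip": 0, "linear": [0, 0, 10], "rot": [0, 0, 0]}, {"grip": 0, "linear": [0, 0, 25], "rot": [0, 0, 0]}, {"grip": 0, "linear": [0, 0, 40], "rot": [0, 0, 0]}, {"grip": 0, "linear": [0, 0, 47], "rot": [0, 0, 0]}, {"grip": 0, "linear": [0, 0, 49], "rot": [0, 0, 0]}, {"grip": 0, "linear": [0, 0, 49], "rot": [0, 0, 0]}, {"grip": 0, "linear": [0, 0, 49], "rot": [0, 0, 0]}]}}

```text
clock: 10.05
position: [416.3, -257.1, 79.3]
ee_rot: [0.0, 1.0, -0.0, 0.001]
contact_force: [-0.3, -0.4, -1.0]
gripper_width: 11.6
grasp_force: 58.7
```

{"method": "arm_command", "body": {"rows": [{"grip": 0, "linear": [0, 0, 1], "rot": [0, 0, 0]}, {"grip": 0, "linear": [0, 0, 1], "rot": [0, 0, 0]}, {"grip": 0.3, "linear": [0, 0, 1], "rot": [0, 0, 0]}, {"grip": 0.6, "linear": [0, 0, 1], "rot": [0, 0, 0]}, {"grip": 1, "linear": [0, 0, 1], "rot": [0, 0, 0]}, {"grip": 1, "linear": [0, 0, 1], "rot": [0, 0, 0]}, {"grip": 1, "linear": [0, 0, 0], "rot": [0, 0, 0]}]}}

```text
clock: 10.92
position: [415.9, -256.9, 78.9]
ee_rot: [0.0, 1.0, 0.0, -0.0]
contact_force: [-0.4, -0.0, 0.4]
gripper_width: 85.2
grasp_force: 0.0
```

{"method": "arm_command", "body": {"rows": [{"grip": 1, "linear": [0, 0, -40], "rot": [0, 0, 0]}, {"grip": 1, "linear": [0, 0, -90], "rot": [0, 0, 0]}, {"grip": 1, "linear": [0, 0, -150], "rot": [0, 0, 0]}, {"grip": 1, "linear": [0, 0, -150], "rot": [0, 0, 0]}]}}

```text
clock: 11.42
position: [418.9, -258.1, 234.5]
ee_rot: [-0.0, 1.0, -0.002, 0.006]
contact_force: [0.4, 0.6, -1.0]
gripper_width: 85.4
grasp_force: 0.0
```

```bash
python3 look.py w5.png stylus:50 holder:0; python3 - <<'E'
from h import *
np.set_printoptions(precision=1,suppress=True)
delta([550,180,270]); T,s=tool(); print(s['position'],s['joints'])
E
```

```text
[ 417.1 -257.2  231.4] 11.475 [-0.1 -0.1 -0.9]
stylus [(0.62, array([280., 170.]), array([ 417.5, -257.3,   50. ]))]
holder [(0.9, array([278., 157.]), array([ 414.7, -259.5,    0. ]))]
lin [-134.4  436.7  -41.5]
[ 415.3 -256.6  228.3] [-0.2  0.1 -0.3 -0.  -1.1 -1.4]
```

View pics/big_w5.png

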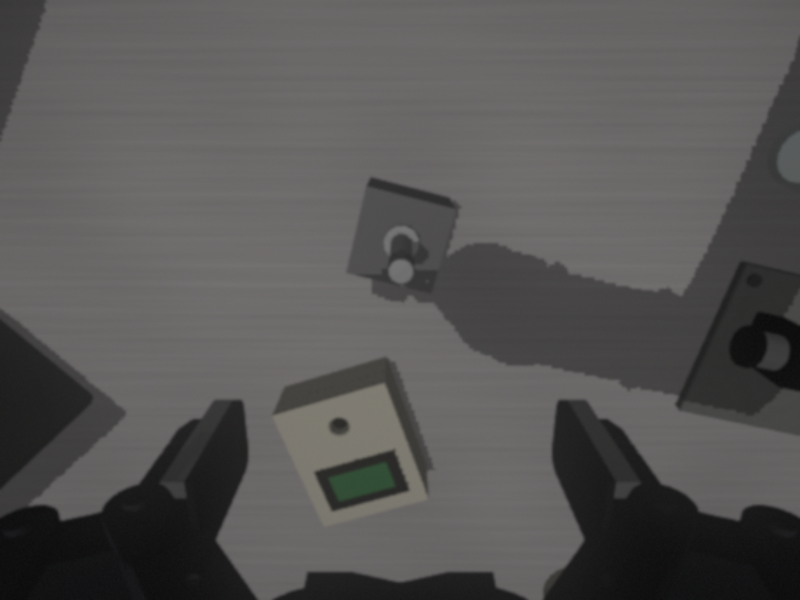

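The stylus is standing back in the holder: its flange is on the top at (280,170) and the grip is upright. On to the rod.

{"method": "arm_command", "body": {"rows": [{"grip": 1, "linear": [-13, 57, -50], "rot": [0, 0, 0]}, {"grip": 1, "linear": [-26, 115, -50], "rot": [0, 0, 0]}, {"grip": 1, "linear": [-39, 172, -50], "rot": [0, 0, 0]}, {"grip": 1, "linear": [-52, 229, -50], "rot": [0, 0, 0]}, {"grip": 1, "linear": [-65, 286, -50], "rot": [0, 0, 0]}, {"grip": 1, "linear": [-78, 343, -50], "rot": [0, 0, 0]}, {"grip": 1, "linear": [-91, 400, -50], "rot": [0, 0, 0]}, {"grip": 1, "linear": [-104, 457, -50], "rot": [0, 0, 0.1]}, {"grip": 1, "linear": [-104, 457, -50], "rot": [0, 0, 0.232]}, {"grip": 1, "linear": [-104, 457, -50], "rot": [0, 0, 0.232]}]}}

```text
clock: 12.82
position: [519.4, 200.3, 276.7]
ee_rot: [0.115, 0.993, -0.001, -0.002]
contact_force: [-0.7, -0.3, -0.9]
gripper_width: 85.5
grasp_force: 0.0
```

```bash
sleep 0; python3 look.py w6.png rod_knob:85 rod_pointer:44 mark:22 stand:0 rod:0
```

```text
[519.5 199.8 277.3] 12.875 [-0.4  0.3 -0. ]
rod_knob [(0.79, array([270., 193.]), array([537.3, 185.8,  85. ]))]
rod_pointer [(0.57, array([273., 226.]), array([586.9, 176.2,  44. ]))]
mark [(0.61, array([317., 218.]), array([596.5, 227. ,  22. ]))]
stand [(0.91, array([234., 171.]), array([523.9, 143.3,   0. ]))]
rod [(0.87, array([276., 173.]), array([538.4, 191.4,   0. ]))]
```

View pics/big_w6.png

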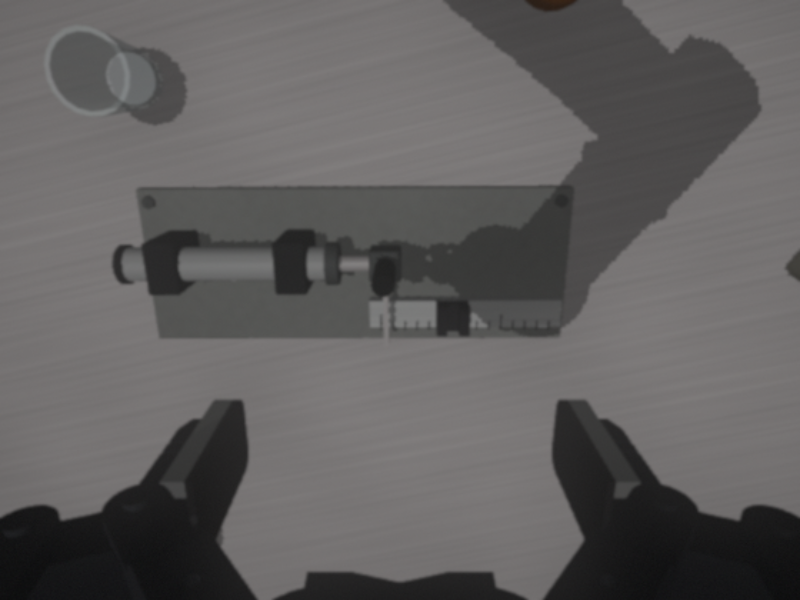

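The stand is square to the tool here: knob at about (384,275), pointer column about 387 and mark block spanning 437–469 (enlarged pixels). I measure these more finely.

```bash
python3 - <<'E'
from h import *
np.set_printoptions(precision=1,suppress=True,linewidth=250)
p=shot('wrist'); T,s=tool()
g=cv2.cvtColor(p['frame'],cv2.COLOR_RGB2GRAY).astype(int)
print('ptr row233',g[232:236,262:282].mean(0).astype(int))
print('mark rows 213-228',g[213:229,300:336].mean(0).astype(int))
print('mark bottom 230-234',g[229:235,300:336])
print('knob rows',g[184:208,258:284])
E
```

```text
ptr row233 [ 95  94  96  98  99 101 106 115 120 118 108 100  97  96  97  96  96  96  96  96]
mark rows 213-228 [109 114 118 118 109  81  52  41  40  41  41  40  40  40  40  41  41  41  41  41  40  39  39  39  40  39  39  41  59  85 100 103  99  91  91  93]
mark bottom 230-234 [[ 83  84  87  86  81  67  51  44  43  42  43  43  49  56  60  61  61  60  61  61  57  48  43  41  41  43  42  44  60  76  85  86  84  83  84  85]
 [ 86  87  87  87  83  70  52  44  43  43  43  44  54  69  76  78  78  78  78  77  72  57  45  43  42  42  42  46  59  77  86  86  86  86  86  85]
 [ 86  86  87  86  83  73  57  46  45  45  42  46  57  74  84  85  84  85  85  85  79  64  49  43  42  44  44  47  61  77  86  86  86  87  86  86]
 [ 86  86  85  85  86  79  67  57  54  55  55  55  64  78  85  86  86  86  85  86  82  71  60  55  54  53  54  57  69  80  86  87  86  86  86  86]
 [ 88  88  86  87  90  89  84  80  79  80  80  80  82  87  92  91  91  92  92  92  91  87  82  79  78  78  78  80  85  90  92  92  92  92  91  91]
 [100  98  97  97 103 104 104 104 104 105 104 104 104 105 105 105 105 105 105 105 105 10
[... 1938 characters left out ...]
  37  37  38  38  39  46  55  66  78  84  87  86  87  86]
 [ 86  86  81  68  53  42  37  37  36  37  36  37  37  36  38  39  46  51  56  65  75  84  87  86  87  86]
 [ 86  87  85  78  67  54  43  40  36  37  37  38  39  40  42  48  56  57  59  62  71  80  86  86  86  86]
 [ 87  85  85  82  76  68  58  48  43  40  42  47  53  57  59  60  62  60  59  60  67  78  84  85  84  84]
 [ 84  81  78  76  75  72  66  57  51  53  64  76  85  87  77  68  63  60  59  59  64  72  77  78  78  76]
 [ 81  73  68  65  66  66  64  59  58  67  89 106 112 108  88  68  61  58  59  59  61  64  67  66  65  66]
 [ 78  71  65  64  65  64  64  64  66  77  99 117 122 114  89  68  60  60  59  64  65  67  67  67  67  67]]
```

```bash
python3 - <<'E'
from h import *
np.set_printoptions(precision=1,suppress=True)
p=shot('wrist'); T,s=tool()
tl=lambda X:T[:3,:3].T@(X-T[:3,3])
for n,px,z in(('knob',(268.5,196),105),('knobdet',(270,193),85),('ptr',(270.3,233),47),('slot',(316.8,231),41),('slotmid',(316.9,222),41),('e1',(96,131),10),('e2',(401,130.5),10)):
    X=atz(p,px,z); print(n,X,tl(X))
E
```

```text
knob [536.2 185.5 105. ] [-18.9 -10.  174.2]
knobdet [539.2 185.7  85. ] [-21.8  -9.1 194.2]
ptr [595.9 171.2  47. ] [-80.3 -10.2 232.2]
slot [608.2 223.2  41. ] [-80.3  43.3 238.3]
slotmid [597.4 225.6  41. ] [-69.2  43.1 238.2]
e1 [443.    3.2  10. ] [  29.8 -208.9  269.1]
e2 [522.4 341.5  10. ] [ 30.4 138.6 269.3]
```

{"method": "arm_command", "body": {"rows": [{"grip": 1, "linear": [-20, -10, 50], "rot": [0, 0, 0]}, {"grip": 1, "linear": [-20, -10, 100], "rot": [0, 0, 0]}, {"grip": 1, "linear": [-20, -10, 150], "rot": [0, 0, 0]}, {"grip": 1, "linear": [-20, -10, 190], "rot": [0, 0, 0]}, {"grip": 1, "linear": [-20, -10, 209], "rot": [0, 0, 0]}, {"grip": 1, "linear": [-20, -10, 209], "rot": [0, 0, 0]}, {"grip": 0, "linear": [-20, -10, 209], "rot": [0, 0, 0]}, {"grip": 0, "linear": [-20, -10, 209], "rot": [0, 0, 0]}, {"grip": 0, "linear": [-20, -10, 209], "rot": [0, 0, 0]}, {"grip": 0, "linear": [-20, -10, 209], "rot": [0, 0, 0]}]}}

```text
clock: 14.48
position: [537.3, 185.3, 70.8]
ee_rot: [0.116, 0.993, -0.0, 0.0]
contact_force: [-2.0, -3.0, 7.0]
gripper_width: 13.3
grasp_force: 61.1
```

{"method": "arm_command", "body": {"rows": [{"grip": 0, "linear": [0, 0, 0], "rot": [0, 0, 0]}, {"grip": 0, "linear": [0, 0, 0], "rot": [0, 0, 0]}]}}

```text
clock: 14.72
position: [537.1, 184.9, 70.9]
ee_rot: [0.116, 0.993, -0.001, -0.0]
contact_force: [-1.3, -3.4, 5.8]
gripper_width: 13.3
grasp_force: 58.5
```

{"method": "arm_command", "body": {"rows": [{"grip": 0, "linear": [0, 5, 0], "rot": [0, 0, 0]}, {"grip": 0, "linear": [0, 15, 0], "rot": [0, 0, 0]}, {"grip": 0, "linear": [0, 25, 0], "rot": [0, 0, 0]}, {"grip": 0, "linear": [0, 35, 0], "rot": [0, 0, 0]}, {"grip": 0, "linear": [0, 45, 0], "rot": [0, 0, 0]}, {"grip": 0, "linear": [0, 53, 0], "rot": [0, 0, 0]}, {"grip": 0, "linear": [0, 53, 0], "rot": [0, 0, 0]}, {"grip": 0, "linear": [0, 53, 0], "rot": [0, 0, 0]}, {"grip": 0, "linear": [0, 53, 0], "rot": [0, 0, 0]}]}}

```text
clock: 15.85
position: [548.6, 235.1, 70.8]
ee_rot: [0.116, 0.993, -0.002, -0.001]
contact_force: [-3.1, -5.6, 7.1]
gripper_width: 13.0
grasp_force: 58.7
```

```bash
python3 - <<'E'
from h import *
np.set_printoptions(precision=1,suppress=True)
T,s=tool(); y=np.array([.226,.974,0]); print(s['position'],s['contact_force'],(np.array(s['position'])-[537.1,184.9,70.9])@y)
ims=[]
for n in('scene','top','wrist'):
    p=shot(n,'r1_%s.png'%n)
    for q,z in(('rod_pointer',44),('mark',41)):
        r=models.tip_of(p,q)[:1]; print(n,q,[(round(t['score'],2),np.array(t['pixel']),atz(p,t['pixel'],z),atz(p,t['pixel'],z)@y) for t in r])
    c=np.array(proj(p,[606,224,42])); print(c)
    x0,y0=int(min(max(c[0]-40,0),480)),int(min(max(c[1]-40,0),340))
    ims.append(cv2.resize(p['frame'][y0:y0+80,x0:x0+80,::-1],(266,266),interpolation=2))
    if n=='wrist': ims.append(cv2.resize(p['frame'][:,:,::-1],(355,266)))
top=np.hstack(ims[:3]); bot=np.zeros_like(top); bot[:,:355]=ims[3]
cv2.imwrite('pics/r1.png',np.vstack([top,bot]))
E
```

```text
[548.6 235.1  70.8] [-3.1 -5.6  7.1] 51.45861832458342
scene rod_pointer [(0.94, array([357.8, 185.2]), array([597.3, 222.2,  44. ]), np.float64(351.3685899304613))]
scene mark [(0.59, array([360.6, 192.3]), array([616.1, 217.6,  41. ]), np.float64(351.1656245333388))]
[360.4 188. ]
top rod_pointer [(0.62, array([231.1, 205.8]), array([600.3, 219.8,  44. ]), np.float64(349.7551013043079))]
top mark [(0.5, array([228. , 206.3]), array([599.1, 229.4,  41. ]), np.float64(358.8172574058376))]
[229.8 203.9]
wrist rod_pointer [(0.83, array([281.4, 320.3]), array([599.3, 224.7,  44. ]), np.float64(354.3287373192656))]
wrist mark []
[282.8 327.7]
```

View pics/r1.png

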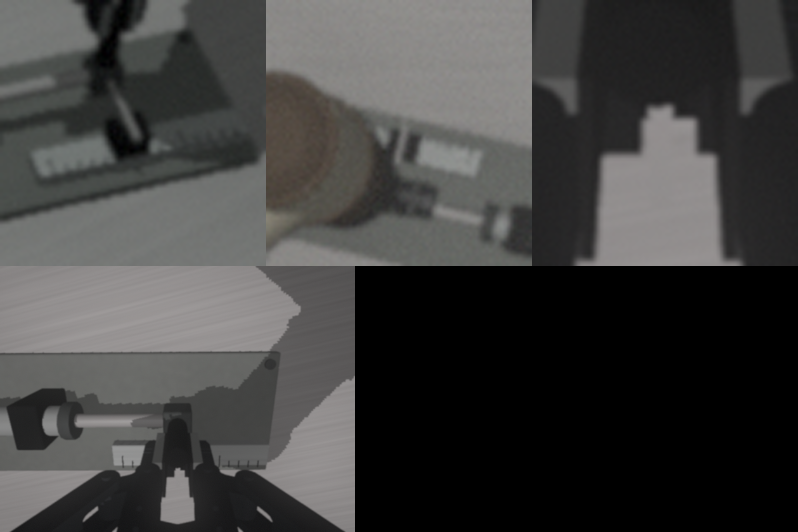

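The wrist view shows the slot opening and the pointer end just below the gripper near (281,320), with the pointer slightly to the left, so it is short. I quantify that.

```bash
python3 - <<'E'
from h import *
np.set_printoptions(linewidth=200)
g=cv2.cvtColor(cv2.imread('pics/r1_wrist.png'),cv2.COLOR_BGR2GRAY)
for r in range(314,340,1): print(r,g[r,264:302])
p=shot('wrist')
T=tool()[0]
for z,n in((46,'ptr'),(35,'slot')):
    for yy in(-5,0,5):
        X=T[:3,3]+T[:3,:3]@np.array([-62,yy,0.]); X[2]=z; print(n,yy,np.round(proj(p,X),1))
E
```

```text
314 [34 37 37 35 35 34 35 33 34 33 34 35 35 34 33 35 34 35 34 34 35 33 34 34 32 33 34 33 34 37 37 35 34 32 32 34 37 36]
315 [35 39 37 37 35 35 35 34 34 35 33 33 35 34 34 35 35 35 33 33 35 34 34 32 34 35 35 35 37 36 37 35 35 34 31 33 37 38]
316 [37 37 37 38 37 35 36 36 35 35 36 35 34 34 35 33 32 34 34 34 33 35 34 35 35 36 36 37 36 37 39 36 36 33 33 35 36 36]
317 [37 39 40 39 38 37 37 36 37 34 36 34 35 37 36 35 35 40 43 43 38 36 34 34 37 36 36 36 36 38 38 36 34 33 32 34 37 38]
318 [37 40 38 38 40 40 38 39 37 37 35 35 46 58 60 56 59 71 82 79 61 42 35 34 35 38 37 37 38 38 39 37 34 32 33 37 37 38]
319 [ 37  39  39  39  38  39  39  39  38  37  37  39  64  92  98  97 100 111 122 116  85  49  35  35  35  37  36  37  37  38  39  37  34  34  34  35  36  38]
320 [ 37  39  40  39  39  39  39  40  40  39  38  44  77 115 129 131 132 137 140 130  95  53  37  34  36  37  36  37  38  39  39  38  35  34  34  36  38  38]
321 [ 39  37  39  39  39  38  38  40  39  39  39  49  82 121 139 143 143 144 143 132  97  62  50  49  50  50  49  42  38  38  38  38  35  35  34  35  36  39]
322 [ 39  40  40  39  41  
[... 2242 characters left out ...]
 143 143 142 142 142 143 144 144 144 143 143 144 143 143 143 143 143 143 143 130  94  54  40  41  41]
337 [139 142 142 143 142 142 143 143 144 144 144 144 144 143 142 142 143 143 143 143 143 143 143 143 142 142 142 143 142 143 143 142 130  95  56  41  40  41]
338 [140 143 143 144 144 144 144 144 144 144 143 143 143 143 142 142 142 142 142 143 143 142 142 142 142 142 143 142 141 141 143 142 130  97  58  41  41  41]
339 [141 144 144 145 144 143 144 143 143 142 143 143 143 143 142 142 142 143 142 143 142 143 142 142 142 142 142 142 142 142 142 142 131  97  59  42  41  41]
ptr -5 [270.3 336.8]
ptr 0 [278.6 336.9]
ptr 5 [287.  336.9]
slot -5 [270.8 325.5]
slot 0 [278.7 325.6]
slot 5 [286.7 325.6]
```

Both estimates agree: the pointer is 1.7–1.8 mm short of the slot centre.

{"method": "arm_command", "body": {"rows": [{"grip": 0, "linear": [0, 1.8, 0], "rot": [0, 0, 0]}, {"grip": 0, "linear": [0, 1.8, 0], "rot": [0, 0, 0]}, {"grip": 0, "linear": [0, 1.8, 0], "rot": [0, 0, 0]}, {"grip": 0, "linear": [0, 1.8, 0], "rot": [0, 0, 0]}, {"grip": 0, "linear": [0, 1.8, 0], "rot": [0, 0, 0]}, {"grip": 0, "linear": [0, 1.8, 0], "rot": [0, 0, 0]}]}}

```text
clock: 17.1
position: [548.9, 236.8, 70.8]
ee_rot: [0.116, 0.993, -0.002, -0.001]
contact_force: [-2.2, -6.0, 7.7]
gripper_width: 13.2
grasp_force: 58.7
```

```bash
python3 - <<'E'
from h import *
np.set_printoptions(linewidth=200)
p=shot('wrist','r2.png'); s=arm.read_state()
print((np.array(s['position'])-[537.1,184.9,70.9])@[.226,.974,0],s['contact_force'],s['joint_vel'],s['clock'])
g=cv2.cvtColor(p['frame'],cv2.COLOR_RGB2GRAY)
for r in (318,319,320,325,328): print(r,g[r,264:302])
E
```

```text
53.1710870661862 [-1.76154993 -6.76389768  7.49260078] [ 5.00078995e-04  1.94769849e-03 -7.03137943e-05 -4.33124839e-04  1.26445847e-04 -8.53178094e-04] 17.15
318 [37 38 39 39 39 39 38 37 34 34 35 37 47 60 59 55 59 71 81 79 60 41 36 34 36 36 38 39 38 38 37 36 35 33 32 35 36 37]
319 [ 38  38  38  39  41  38  40  38  36  36  36  42  64  91  98  96 100 110 121 115  85  49  35  34  35  37  38  38  39  38  38  36  35  35  34  34  36  38]
320 [ 37  39  39  39  39  39  40  37  36  37  37  44  75 111 127 130 132 136 140 130  94  53  36  35  36  39  39  38  38  39  39  37  35  34  34  35  36  38]
325 [ 39  40  40  40  39  39  40  58  95 130 144 146 145 144 143 142 142 142 142 143 144 145 144 133 100  61  40  39  39  41  38  37  37  35  35  37  37  38]
328 [ 40  40  39  39  41  40  41  62  99 129 142 142 142 141 142 142 142 142 142 141 139 139 137 129 103  67  46  40  40  40  39  38  38  36  36  37  38  40]
```

The slot now spans columns 271.9–288.3 (centre 280.1) and the pointer centre is 280.3, so it is centred and still.

```bash
python3 -c "
from bench import job
print(job.job_done())"
```

```text
the job is handed in; nothing more can be done
None
```

I pressed the zero button to its stop with the stylus and stood the stylus back in its holder. The rod is held out about 53 mm with its pointer centred over the mark slot, and the job is handed in at about 17 s; no verdict came back.

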